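Make up the two finishing kits

ROBOT

A 6-joint arm with a two-finger parallel gripper is mounted at the origin on the work surface. World frame = base frame: x ahead of the robot, y to its left, z up, the work surface at z = 0. Lengths are in mm, angles in degrees, forces in N, time in s.
With the tool pointing down it reaches from about 350 to 850 mm from the base axis. Payload 8.1 kg.
Tool frame: the origin (TCP) lies at the very end of the fingers, on their centre line; the grasp point (between the pads) lies 19 mm behind it (r.grasp_offset is the distance from the TCP to the grasp point, in mm); z points along the fingers, y is the line along which they close (so a half turn about z gives the same grasp; the last joint's range is limited). The gripper opens to 85 mm and grips with 20 to 120 N. Pads are 22 mm wide; open, the fingers measure 114 mm over their backs; the gripper's body (76 mm by 85 mm) begins 54 mm behind the grasp point. The pads swing forward as they close: fully open they stand 13 mm farther back than shut.
Start: joints at [59.049, 7.471, 85.268, -0, 87.261, -4.893], TCP at [263.55, 539.024, 231.292] pointing down, gripper open.
Joint ranges: [-169.43, 169.43], [-51.17, 129.36], [1.28, 143.12], [-76.62, 256.62], [0, 156.53], [-152.29, 152.29]. Speed limits (degrees/s): [136.94, 136.94, 159.86, 180, 180, 180].

INTERFACE

Orientations are given as [roll, pitch, yaw] about the fixed x, y, z axes, in that order (R = Rz(yaw) Ry(pitch) Rx(roll)).
In Python, from bench import r gives the robot as it stands.
- The arm moves only by the tool carry_out, never from a script. Its argument "commands" is a list of rows, each an object with "jaw": the finger opening in m, from 0 to 0.0854; "translation": the shift along the tool's x, y, z in m, a list of three; "spin": the turn about the tool's z in rad. A call has exactly 8 rows; each row shifts and turns the commanded pose from where the row before left it, along the tool's axes as they then stand; what a row does not reach is not made up. A row lasts 1/12 s, in which the tool goes at most 41.7 mm and 7.16 degrees, less where a joint would pass 70% of its speed; a pose out of reach is approached as far as the arm can. A call is refused whole if a number of a shift passes 0.0417 or a number of a turn 0.125, either way. A call with a gripper value outside its range is refused whole. The fingers move at their own pace and stop on an object; "squeeze" is the grip in N (left out, the last holds). Time passes only in rows, so rows that do not move let the fingers close, or fill a call up. It gives the time, the measured TCP pose, the force, the opening and the grip force at its end, in the units of the state.
- r.sense(): the state, without advancing time (a new reading comes with each control period).
- r.snapshot(name): name is "side" or "top"; returns a dict with "pixels" (400x640x3 uint8, blue, green, red), "K" (3x3 intrinsics, pixels), "extrinsics" (4x4, takes a point from camera to world coordinates). Camera axes: x right, y down, z forward; pixel columns grow to the right and rows downward; lengths in mm; the calibration is good to about 2 mm. A picture is of the moment at which its call begins. There is no depth.
- r.hand_in(): hands the job in; it is judged then, once.
Trained networks look in a picture, given as the dict that the camera call returned (one of the last four; its "shot" number tells which), for a name from the list of things; names that differ only in an ending like _2 or _b are one class to them, and where a whole thing is asked for, a point or a joint stands for the part that bears it (a point fixed in the world has none). Each returns a list of dicts, best first, with "score" (0 to 1); they miss things now and then, are a little off and sometimes report something else, mostly with a low value. They report only what shows in the picture. A call takes as long as a camera call. They do not tell look-alikes from the thing itself.
- r.spot_in(picture, target): "xy" ([column, row] in pixels, amid what is visible of it).
- r.regions_of(picture, target): "pixels" (400x640 bool, what is visible of it) and "xy" ([column, row] in pixels, amid what is visible of it).
- r.landmark_of(picture, target): "xy" ([column, row] in pixels: a listed point, or the origin of a listed thing).
The state is a dict: "time": time; "joint_pos": joint angles; "qd": joint speeds; "joint_efforts": joint torques, N m; "tool_pos": TCP position; "tcp_rot": TCP orientation; "ft_force": force on the tool from outside, world axes, zero at the start; "wrist_torque": the same for the moment, N m; "finger_gap": finger opening in mm; "grip_force": force on a finger pad.
Only numpy, scipy, OpenCV 4.12 (cv2) and the standard library are available. Lean on these libraries where they do the work, as an engineer would, in place of code of your own. Each camera call takes 0.05 s, during which the arm holds its last target. There are 200 camera calls.

TASK

Make up the two finishing kits from the stock on the bench. Blue tray: the green sanding block flat in the wide bay, the brass finial standing on the black rubber mat, and the white polishing bob standing in the other small bay. Yellow tray: the brown sanding block flat in the smaller bay near the robot, and the wire cup brush bristles down in the larger bay beyond it; leave the grey block and the dark steel finial where they are.

Things in the scene. Friction and masses are not known exactly. Their poses are not given: they have to be found in the camera images.
- green_block: sanding block, green with a pale wooden band round its middle, 65 long (its own x) x 42 wide (its own y) x 36 mm high, lying flat, 90 g. Origin: centre of its underside, z up
- brown_block: sanding block, rust brown with a pale wooden band round its middle, 65 long (its own x) x 42 wide (its own y) x 36 mm high, lying flat, 90 g. Origin: centre of its underside, z up
- grey_block: sanding block, dark grey with a pale wooden band round its middle, 65 long (its own x) x 42 wide (its own y) x 36 mm high, lying flat, 90 g; it belongs to neither kit and stays where it is. Origin: centre of its underside, z up
- brass_finial: Brass finial, 75 mm tall, standing upright: round foot 36 mm across, narrow neck, then a belly 34 mm across with straight sides from 27 to 41 mm above the bench, tapering to a point; 160 g. Origin: centre of the underside of its foot, z up
- steel_finial: Dark steel finial of the same shape, at the far edge of the stock; it belongs to neither kit and stays where it is. 75 mm tall, standing upright: round foot 36 mm across, narrow neck, then a belly 34 mm across with straight sides from 27 to 41 mm above the bench, tapering to a point; 160 g. Origin: centre of the underside of its foot, z up
- bob: White polishing bob: a rigid white cylinder 36 mm across and 40 mm high, with a thin steel shank 6 mm across rising from its top to 64 mm; standing upright, 60 g. Origin: centre of its underside, z up
- cup_brush: Wire cup brush, standing bristles down: straw-coloured bristle skirt 47 mm across up to 18 mm, steel cup 50 mm across from 18 to 34 mm, round nut 22 mm across on top to 50 mm; stiff, 150 g. Origin: centre of its underside, z up
- blue_tray: Blue steel tray, fixed, 200 (x) x 136 (y) mm; walls, dividers 3 thick, 15 high; floor top at z = 3. Origin: centre of underside; +x within 0.26 rad of world x (ahead). Divider at x = -10: near bay 85 (x) x 130 (y), centre x -54, y 0; beyond it a divider along y = 0 makes two small bays 105 (x) x 63 (y), centres x +44, y +33 (black rubber mat) and y -33 (bare)
- yellow_tray: Yellow steel tray, fixed, 200 (x) x 136 (y) mm; walls, dividers 3 thick, 15 high; floor top at z = 3. Origin: centre of underside; +x within 0.26 rad of world x (ahead). Divider at x = -10: near bay 85 (x) x 130 (y), centre x -54, y 0; beyond it one larger bay 105 (x) x 130 (y), centre x +44, y 0
Things that resemble listed ones, but are neither listed nor needed, are in the scene too. What is shaped like the brown_block but purple or red is not meant.

How it is judged:
By the outcome, as a careful person would: the job done as asked, in the order asked, and still so for the second after the job is handed in, with the robot touching nothing.
It also fails if it takes over 122 s, if anything falls off the work surface, if the arm or the gripper's body presses on something with over 40 N, if the wrist force passes 120 N, or if a joint passes its speed limit or range.

## Working session

There is one attempt and no reset: what is moved stays moved. The work goes in short steps, Python scripts to look and compute and a tool call to move; the robot and the scene stay as the last step left them, time stands still between calls to the robot, and variables do not carry over. Pictures are saved under pics/ and viewed, at most 14 in all, crops included, and the job is handed in when it is done.

Besides the shell and the picture viewer there is one more tool, called after "Request:" in YAML: its name, and indented under it one key for each argument. carry_out: Moves the arm, as the interface text tells. Its arguments: {"type":"object","properties":{"commands":{"type":"array","items":{"type":"object","properties":{"jaw":{"type":"number"},"translation":{"type":"array","items":{"type":"number"}},"spin":{"type":"number"}}}},"squeeze":{"type":"number"}},"required":["commands"]}

```bash
ls; mkdir -p pics
cat > h.py <<'E'
import numpy as np, cv2
from bench import r
def ray(p,xy,z):
    K=np.array(p["K"]);T=np.array(p["extrinsics"])
    d=T[:3,:3]@np.linalg.solve(K,[xy[0],xy[1],1.]);o=T[:3,3]
    return o+d*(z-o[2])/d[2]
def proj(p,P):
    K=np.array(p["K"]);T=np.linalg.inv(np.array(p["extrinsics"]))
    c=T[:3,:3]@np.array(P,float)+T[:3,3];u=K@c;return u[:2]/u[2]
E
python3 - <<'E'
from h import *
for n in ("side","top"):
    p=r.snapshot(n); cv2.imwrite(f"pics/{n}0.png",p["pixels"])
    print(n,np.round(p["extrinsics"],2).tolist(),np.round(p["K"],1).tolist())
    for t in "green_block brown_block grey_block brass_finial steel_finial bob cup_brush blue_tray yellow_tray".split():
        print(t,[(np.round(d["xy"],1).tolist(),round(d["score"],2),ray(p,d["xy"],0).round()[:2].tolist()) for d in r.landmark_of(p,t)])
s=r.sense();print(s)
E
```

```text
pics
side [[0.84, -0.38, 0.38, 35.81], [-0.54, -0.58, 0.61, -764.93], [-0.01, -0.72, -0.69, 913.17], [0.0, 0.0, 0.0, 1.0]] [[427.3, 0.0, 320.8], [0.0, 427.3, 191.0], [0.0, 0.0, 1.0]]
green_block [([350.2, 277.1], 0.61, [432.0, -269.0]), ([346.1, 223.0], 0.28, [529.0, -112.0])]
brown_block [([350.9, 280.8], 0.72, [427.0, -279.0]), ([250.1, 163.7], 0.64, [414.0, 276.0]), ([241.2, 144.8], 0.54, [432.0, 385.0])]
grey_block [([408.8, 260.9], 0.6, [591.0, -311.0]), ([416.4, 309.1], 0.44, [512.0, -429.0])]
brass_finial []
steel_finial [([402.2, 188.4], 0.74, [757.0, -89.0])]
bob [([415.1, 310.5], 0.52, [507.0, -430.0])]
cup_brush [([292.2, 141.4], 0.73, [591.0, 305.0]), ([259.9, 128.7], 0.16, [530.0, 435.0])]
blue_tray [([347.6, 220.7], 0.89, [538.0, -107.0]), ([301.9, 174.0], 0.36, [531.0, 138.0])]
yellow_tray [([300.7, 174.4], 0.63, [527.0, 139.0]), ([259.6, 131.5], 0.43, [521.0, 420.0]), ([347.6, 220.2], 0.34, [539.0, -106.0])]
top [[-0.02, -0.99, 0.11, 413.59], [-1.0, 0.03, 0.02, 0.71], [-0.02, -0.11, -0.99, 1024.43], [0.0, 0.0, 0.0, 1.0]] [[387.4, 0.0, 326.8], [0.0, 387.4, 195.5], [0.0
[... 544 characters left out ...]
4.0, 116.0])]
{'time': 1.0, 'joint_pos': array([ 5.90500025e+01,  7.46799011e+00,  8.52667027e+01, -8.25549948e-04,
        8.72615115e+01, -4.89350953e+00]), 'qd': array([-0.0854044 , -0.03528879,  0.06935653, -0.01977642, -0.04282879,
        0.04547988]), 'joint_efforts': array([-6.63744522e-04, -5.69328260e+01, -5.00867879e+01, -1.90578817e-04,
        9.27541187e-04, -2.40711046e-05]), 'tool_pos': array([263.5512362 , 539.03580094, 231.33589081]), 'tcp_rot': array([1.79996288e+02, 1.14539291e-03, 1.53943551e+02]), 'ft_force': array([-0.87138131,  0.75718152,  0.5334337 ]), 'wrist_torque': array([ 0.02739225, -0.0301977 ,  0.02763708]), 'grip_force': 0.0, 'finger_gap': 85.95405891830714}
```

View pics/top0.png

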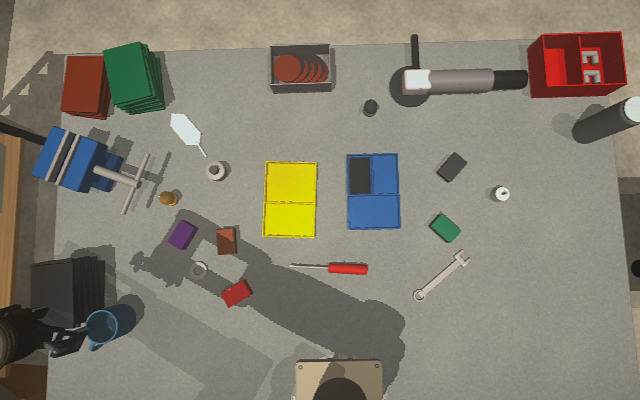

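View pics/side0.png

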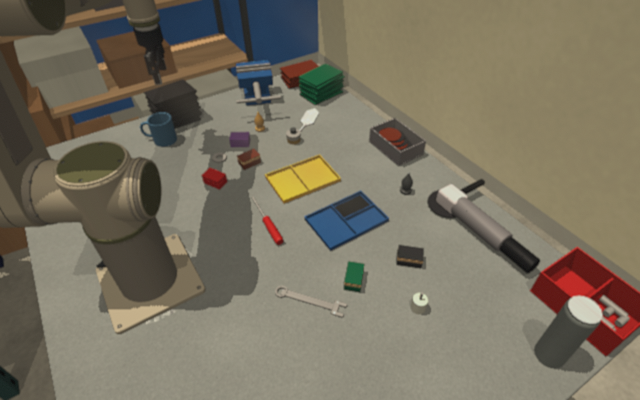

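The top view shows the brown block at (226,241), with a purple look-alike at (182,235) and a red one at (237,292). Brass finial is at (168,199), brush (216,172), bob (500,194), green block (445,228), grey block (451,167), yellow tray (290,200) and blue tray (373,191) with its mat upper left. The side view agrees. Next I'll fit silhouettes to get poses.

```bash
cat >> h.py <<'E'
from scipy.optimize import minimize
def cyl(prof):
    a=np.linspace(0,2*np.pi,32,endpoint=False)
    return [np.array([[R*np.cos(t),R*np.sin(t),z] for z,R in seg for t in a]) for seg in prof]
def box(l,w,z0,z1): return [np.array([[sx*l/2,sy*w/2,z] for sx in(-1,1) for sy in(-1,1) for z in(z0,z1)])]
M=dict(green_block=box(65,42,0,36),blue_tray=box(200,136,0,15),
 brass_finial=cyl([[(0,18),(5,18)],[(5,8),(27,8)],[(20,12),(27,17),(41,17),(75,1)]]),
 bob=cyl([[(0,18),(40,18)],[(40,3),(64,3)]]),cup_brush=cyl([[(0,23.5),(18,23.5)],[(18,25),(34,25)],[(34,11),(50,11)]]))
M["brown_block"]=M["grey_block"]=M["green_block"];M["yellow_tray"]=M["blue_tray"];M["steel_finial"]=M["brass_finial"]
def render(p,m,q,z0=0,S=8):
    c,s=np.cos(q[2]),np.sin(q[2]);im=np.zeros((400,640),np.uint8)
    K=np.array(p["K"]);T=np.linalg.inv(np.array(p["extrinsics"]))
    for P in m:
        W=np.c_[q[0]+c*P[:,0]-s*P[:,1],q[1]+s*P[:,0]+c*P[:,1],P[:,2]+z0]
        C=W@T[:3,:3].T+T[:3,3];u=C@K.T;u=u[:,:2]/u[:,2:]
        h=cv2.convexHull(u.astype(np.float32))
        cv2.fillConvexPoly(im,np.round(h*256).astype(np.int32),255,cv2.LINE_AA,8)
    return im/255.
def mask(p,t,near):
    L=r.regions_of(p,t)
    L=[d for d in L if np.hypot(*(np.array(d["xy"])-near))<14]
    return (L[0]["pixels"].astype(float),L[0]["score"]) if L else (None,0)
def fit(ms,t,q0,z0=0):
    """ms: list of (picture,mask)"""
    def f(q):
        e=0
        for p,m in ms: e+=np.abs(cv2.GaussianBlur(render(p,M[t],q,z0),(0,0),1.2)-cv2.GaussianBlur(m,(0,0),1.2)).sum()/m.sum()
        return e
    best=None
    yaws=[q0[2]] if q0[2] is not None else ([0] if t in("brass_finial","steel_finial","bob","cup_brush") else np.arange(0,np.pi,np.pi/6) if "block" in t else [0])
    for y in yaws:
        x0=np.array([q0[0],q0[1],y]);sx=np.array([x0,x0+[12,0,0],x0+[0,12,0],x0+[0,0,.25]])
        o=minimize(f,x0,method="Nelder-Mead",options=dict(initial_simplex=sx,xatol=.01,fatol=1e-4,maxiter=250))
        if best is None or o.fun<best.fun: best=o
    return best.x,best.fun/len(ms)
E
cat > m.py <<'E'
from h import *
import sys
ini=dict(green_block=(440,-276),brown_block=(416,291),brass_finial=(527,435),bob=(520,-430),cup_brush=(595,310),blue_tray=(535,-102),yellow_tray=(525,116),grey_block=(592,-307))
P={n:r.snapshot(n) for n in("top","side")}
for t in (sys.argv[1:] or ini):
    ms=[];i=ini[t]
    for n,p in P.items():
        m,s=mask(p,t,proj(p,[*i,15]))
        if m is None: print(t,n,"no mask");continue
        ms.append((p,m)); x,e=fit([ms[-1]],t,(*i,None)); print(t,n,round(s,2),x[:2].round(1),np.degrees(x[2]).round(1),"err",round(e,2))
    if len(ms)>1: x,e=fit(ms,t,(*i,None)); print("   both",x[:2].round(1),np.degrees(x[2]).round(1),"err",round(e,2))
E
python3 m.py
```

```text
green_block top 0.97 [ 434.3 -279.2] 43.8 err 0.09
green_block side 0.87 [ 432.5 -280.4] 47.3 err 0.13
   both [ 432.9 -279.8] 47.3 err 0.12
brown_block top 0.87 [413.9 282.9] 6.1 err 0.19
brown_block side 0.54 [411.  280.1] -15.7 err 0.24
   both [414.6 282.8] 175.6 err 0.24
brass_finial top 0.49 [530.7 439.2] 12.3 err 0.07
brass_finial side 0.49 [530.4 435.6] 4.8 err 0.26
   both [530.6 438.7] 8.1 err 0.17
bob top 0.81 [ 518.7 -421.2] 10.7 err 0.3
bob side 0.83 [ 515.2 -428.9] 14.2 err 0.12
   both [ 517.3 -427.1] 9.7 err 0.24
cup_brush top 0.52 [598.  310.6] -1.2 err 0.11
cup_brush side 0.5 [597.1 308.7] 4.3 err 0.29
   both [597.9 310. ] -1.0 err 0.2
blue_tray top 0.93 [ 537.  -100.1] -0.1 err 0.05
blue_tray side 0.93 [ 535.1 -102.2] -0.4 err 0.07
   both [ 535.6 -101.3] -0.1 err 0.06
yellow_tray top 0.64 [521.4 119.5] -2.8 err 0.05
yellow_tray side 0.73 [518.2 116.9] -3.7 err 0.05
   both [519.6 117.7] -3.2 err 0.05
grey_block top 0.79 [ 592.3 -305.8] 133.0 err 0.14
grey_block side 0.69 [ 589.9 -309.1] 133.7 err 0.1
   both [ 591.6 -307.4] -46.1 err 0.14
```

Request:
carry_out:
  commands:
    - {"spin":0.12,"translation":[0,0,0.005]}
    - {"spin":0.12,"translation":[0,0,0.005]}
    - {"spin":0.12,"translation":[0,0,0.005]}
    - {"spin":0.12,"translation":[0,0,0.005]}
    - {"spin":0.12,"translation":[0,0,0.005]}
    - {"spin":0.12,"translation":[0,0,0.005]}
    - {"spin":0.12,"translation":[0,0,0.005]}
    - {"spin":0.12,"translation":[0,0,0.005]}

```text
invalid input
```

Request:
carry_out:
  commands:
    - {"spin":0.078,"translation":[0,0,0.005]}
    - {"spin":0.078,"translation":[0,0,0.005]}
    - {"translation":[-0.035,0.03,0]}
    - {"translation":[-0.035,0.03,0]}
    - {"translation":[-0.035,0.03,0]}
    - {"translation":[-0.035,0.03,0]}
    - {"translation":[-0.035,0.03,0]}
    - {"translation":[-0.035,0.03,0]}

```text
invalid input
```

Request:
carry_out:
  commands:
    - {"translation":[-0.039,0,0]}
    - {"translation":[-0.039,0,0]}
    - {"translation":[-0.039,0,0]}
    - {"translation":[-0.039,0,0]}
    - {"translation":[-0.039,0,0]}
    - {"translation":[-0.039,0,0]}
    - {"translation":[-0.039,0,0]}
    - {"translation":[-0.039,0,0]}

```text
invalid input
```

Request:
carry_out:
  commands:
    - {"jaw":0.085,"spin":0.12,"translation":[0,0,0.005]}
    - {"jaw":0.085,"spin":0.12,"translation":[0,0,0.005]}
    - {"jaw":0.085,"spin":0.12,"translation":[0,0,0.005]}
    - {"jaw":0.085,"spin":0.12,"translation":[0,0,0.005]}
    - {"jaw":0.085,"spin":0.12,"translation":[0,0,0.005]}
    - {"jaw":0.085,"spin":0.12,"translation":[0,0,0.005]}
    - {"jaw":0.085,"spin":0.12,"translation":[0,0,0.005]}
    - {"jaw":0.085,"spin":0.12,"translation":[0,0,0.005]}

```text
time: 2.57
tool_pos: [263.6, 539.0, 191.1]
tcp_rot: [180.0, -0.0, 98.6]
ft_force: [0.4, 0.5, -0.2]
finger_gap: 85.2
grip_force: 0.0
```

```bash
python3 -c "
from h import *
print(r.grasp_offset);s=r.sense();print(s['time'],s['tool_pos'],s['tcp_rot'])"
```

```text
18.700000000000003
2.5667 [263.55750488 539.03041265 191.05269708] [ 1.79998342e+02 -1.48011158e-03  9.85971586e+01]
```

Request:
carry_out:
  commands:
    - {"jaw":0.085,"spin":0.075,"translation":[0,0,0.005]}
    - {"jaw":0.085,"spin":0.075,"translation":[0,0,0.005]}
    - {"jaw":0.085,"spin":0,"translation":[-0.035,0.03,0]}
    - {"jaw":0.085,"spin":0,"translation":[-0.035,0.03,0]}
    - {"jaw":0.085,"spin":0,"translation":[-0.035,0.03,0]}
    - {"jaw":0.085,"spin":0,"translation":[-0.035,0.03,0]}
    - {"jaw":0.085,"spin":0,"translation":[-0.035,0.03,0]}
    - {"jaw":0.085,"spin":0,"translation":[-0.035,0.03,0]}

```text
time: 3.23
tool_pos: [428.4, 348.6, 181.5]
tcp_rot: [180.0, -0.0, 90.4]
ft_force: [0.9, 0.6, 0.7]
finger_gap: 85.1
grip_force: 0.0
```

Request:
carry_out:
  commands:
    - {"jaw":0.085,"spin":0,"translation":[-0.039,0,0]}
    - {"jaw":0.085,"spin":0,"translation":[-0.039,0,0]}
    - {"jaw":0.085,"spin":0,"translation":[-0.039,0,0]}
    - {"jaw":0.085,"spin":0,"translation":[-0.039,0,0]}
    - {"jaw":0.085,"spin":0,"translation":[-0.039,0,0]}
    - {"jaw":0.085,"spin":0,"translation":[-0.039,0,0]}
    - {"jaw":0.085,"spin":0,"translation":[-0.039,0,0]}
    - {"jaw":0.085,"spin":0,"translation":[-0.039,0,0]}

```text
time: 3.9
tool_pos: [429.0, 36.5, 181.6]
tcp_rot: [179.9, 0.0, 90.4]
ft_force: [0.9, 0.2, -0.0]
finger_gap: 85.2
grip_force: 0.0
```

Request:
carry_out:
  commands:
    - {"jaw":0.085,"spin":0,"translation":[-0.037,0,0]}
    - {"jaw":0.085,"spin":0,"translation":[-0.037,0,0]}
    - {"jaw":0.085,"spin":0,"translation":[-0.037,0,0]}
    - {"jaw":0.085,"spin":0,"translation":[-0.037,0,0]}
    - {"jaw":0.085,"spin":0,"translation":[-0.037,0,0]}
    - {"jaw":0.085,"spin":0,"translation":[-0.037,0,0]}
    - {"jaw":0.085,"spin":0,"translation":[-0.037,0,0]}
    - {"jaw":0.085,"spin":0,"translation":[-0.037,0,0]}

```text
time: 4.57
tool_pos: [430.7, -259.8, 181.5]
tcp_rot: [180.0, 0.0, 90.3]
ft_force: [1.1, 0.7, 1.0]
finger_gap: 85.1
grip_force: 0.0
```

```bash
python3 m.py brown_block brass_finial cup_brush
python3 - <<'E'
from h import *
s=r.sense();print(s['time'],s['tool_pos'],s['tcp_rot'])
a=r.snapshot("top")["pixels"][150:310,140:340];b=r.snapshot("side")["pixels"][100:220,190:350]
cv2.imwrite("pics/c1.png",np.hstack([cv2.resize(a,(500,400),interpolation=2),cv2.resize(b,(300,225)).copy() if 0 else cv2.copyMakeBorder(cv2.resize(b,(300,225),interpolation=2),0,175,0,0,0)]))
E
```

```text
brown_block top 0.93 [414.7 282.2] 3.2 err 0.13
brown_block side 0.86 [412.2 281.4] 168.4 err 0.19
   both [414.3 283.5] -0.1 err 0.18
brass_finial top 0.49 [533.3 436.9] 16.8 err 0.53
brass_finial side 0.48 [530.7 435.4] 2.0 err 0.58
   both [531.  435.2] 5.7 err 0.56
cup_brush top 0.53 [600.1 311.4] -3.2 err 0.14
cup_brush side 0.64 [596.6 307.2] 11.4 err 0.29
   both [598.4 310.7] 1.1 err 0.22
4.9667 [ 431.23963933 -256.64180825  181.35151179] [ 1.79993293e+02 -8.08205411e-03  9.04355032e+01]
```

View pics/c1.png

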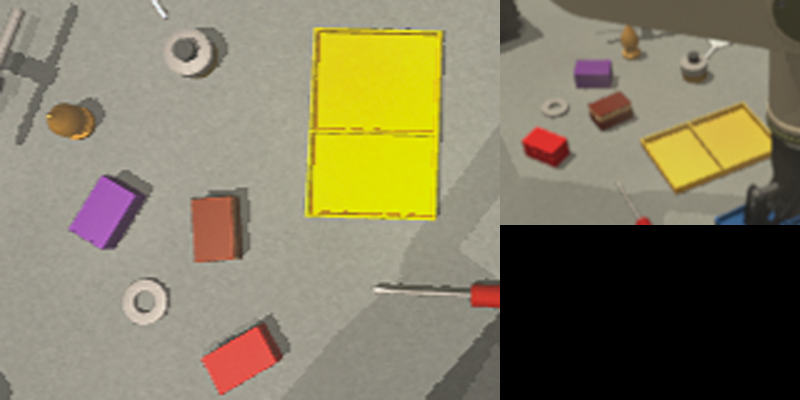

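The crop shows the rust-brown block at crop pixel (216,228) with yaw near +3°. Purple and red look-alikes are separate, and the brush and finial are standing clear. On to the green block.

Request:
carry_out:
  commands:
    - {"jaw":0.085,"spin":0,"translation":[-0.023,0.002,0]}
    - {"jaw":0.085,"spin":0.111,"translation":[0,0,0.017]}
    - {"jaw":0.085,"spin":0.111,"translation":[0,0,0.017]}
    - {"jaw":0.085,"spin":0.111,"translation":[0,0,0.017]}
    - {"jaw":0.085,"spin":0.111,"translation":[0,0,0.017]}
    - {"jaw":0.085,"spin":0.111,"translation":[0,0,0.017]}
    - {"jaw":0.085,"spin":0.111,"translation":[0,0,0.017]}
    - {"jaw":0.085,"spin":0.111,"translation":[0,0,0.01]}

```text
time: 5.73
tool_pos: [432.6, -279.3, 67.4]
tcp_rot: [-179.9, 0.0, 45.6]
ft_force: [-0.1, 0.3, -1.4]
finger_gap: 84.9
grip_force: 0.0
```

Request:
carry_out:
  commands:
    - {"jaw":0.085,"spin":0,"translation":[0,0,0]}
    - {"jaw":0.085,"spin":0,"translation":[0,0,0]}
    - {"jaw":0.085,"spin":0,"translation":[0,0,0]}
    - {"jaw":0.085,"spin":0,"translation":[0,0,0]}
    - {"jaw":0.085,"spin":0,"translation":[0,0,0]}
    - {"jaw":0.085,"spin":0,"translation":[0,0,0]}
    - {"jaw":0.085,"spin":0,"translation":[0,0,0]}
    - {"jaw":0.085,"spin":0,"translation":[0,0,0]}

```text
time: 6.4
tool_pos: [433.3, -280.9, 69.6]
tcp_rot: [180.0, -0.0, 45.8]
ft_force: [0.9, 0.7, -1.0]
finger_gap: 84.7
grip_force: 0.0
```

Request:
carry_out:
  commands:
    - {"jaw":0.085,"spin":0,"translation":[0,0,0.015]}
    - {"jaw":0.085,"spin":0,"translation":[0,0,0.015]}
    - {"jaw":0.085,"spin":0,"translation":[0,0,0.012]}
    - {"jaw":0.085,"spin":0,"translation":[0,0,0.01]}
    - {"jaw":0.085,"spin":0,"translation":[0,0,0.008]}
    - {"jaw":0.085,"spin":0,"translation":[0,0,0.004]}
    - {"jaw":0.06,"spin":0,"translation":[0,0,0]}
    - {"jaw":0.03,"spin":0,"translation":[0,0,0]}
  squeeze: 35

```text
time: 7.07
tool_pos: [433.2, -280.9, 5.4]
tcp_rot: [-180.0, 0.0, 45.8]
ft_force: [-0.1, -0.1, 0.3]
finger_gap: 63.5
grip_force: 0.0
```

Request:
carry_out:
  commands:
    - {"jaw":0.03,"spin":0,"translation":[0,0,0]}
    - {"jaw":0.03,"spin":0,"translation":[0,0,0]}
    - {"jaw":0.03,"spin":0,"translation":[0,0,0]}
    - {"jaw":0.03,"spin":0,"translation":[0,0,0]}
    - {"jaw":0.03,"spin":0,"translation":[0,0,0]}
    - {"jaw":0.03,"spin":0,"translation":[0,0,0]}
    - {"jaw":0.03,"spin":0,"translation":[0,0,0]}
    - {"jaw":0.03,"spin":0,"translation":[0,0,0]}
  squeeze: 35

```text
time: 7.73
tool_pos: [433.9, -281.3, 6.2]
tcp_rot: [179.9, -0.0, 45.8]
ft_force: [-0.4, 0.3, 6.1]
finger_gap: 41.5
grip_force: 37.1
```

Request:
carry_out:
  commands:
    - {"jaw":0.03,"spin":0,"translation":[0,0,-0.01]}
    - {"jaw":0.03,"spin":0.114,"translation":[0,0,-0.012]}
    - {"jaw":0.03,"spin":0.114,"translation":[0,0,-0.012]}
    - {"jaw":0.03,"spin":0.114,"translation":[0,0,-0.012]}
    - {"jaw":0.03,"spin":0.114,"translation":[0,0,-0.012]}
    - {"jaw":0.03,"spin":0.114,"translation":[0,0,-0.012]}
    - {"jaw":0.03,"spin":0.114,"translation":[0,0,-0.012]}
    - {"jaw":0.03,"spin":0.114,"translation":[0,0,0]}

```text
time: 8.4
tool_pos: [434.4, -281.7, 90.5]
tcp_rot: [179.9, -0.2, -0.2]
ft_force: [-0.2, 0.2, -0.3]
finger_gap: 41.2
grip_force: 36.4
```

Request:
carry_out:
  commands:
    - {"jaw":0.03,"spin":0,"translation":[0.006,-0.0225,0]}
    - {"jaw":0.03,"spin":0,"translation":[0.006,-0.0225,0]}
    - {"jaw":0.03,"spin":0,"translation":[0.006,-0.0225,0]}
    - {"jaw":0.03,"spin":0,"translation":[0.006,-0.0225,0]}
    - {"jaw":0.03,"spin":0,"translation":[0.006,-0.0225,0]}
    - {"jaw":0.03,"spin":0,"translation":[0.006,-0.0225,0]}
    - {"jaw":0.03,"spin":0,"translation":[0.006,-0.0225,0]}
    - {"jaw":0.03,"spin":0,"translation":[0.006,-0.0225,0]}

```text
time: 9.07
tool_pos: [480.8, -99.5, 87.7]
tcp_rot: [-180.0, 0.0, 0.1]
ft_force: [-0.3, 1.1, 0.6]
finger_gap: 41.4
grip_force: 36.4
```

Request:
carry_out:
  commands:
    - {"jaw":0.03,"spin":0,"translation":[0,0,0.01]}
    - {"jaw":0.03,"spin":0,"translation":[0,0,0.01]}
    - {"jaw":0.03,"spin":0,"translation":[0,0,0.01]}
    - {"jaw":0.03,"spin":0,"translation":[0,0,0]}
    - {"jaw":0.03,"spin":0,"translation":[0,0,0]}
    - {"jaw":0.03,"spin":0,"translation":[0,0,0]}
    - {"jaw":0.03,"spin":0,"translation":[0,0,0]}
    - {"jaw":0.03,"spin":0,"translation":[0,0,0]}

```text
time: 9.73
tool_pos: [481.2, -101.3, 57.8]
tcp_rot: [180.0, -0.0, 0.1]
ft_force: [-0.4, -0.3, -0.3]
finger_gap: 41.9
grip_force: 36.4
```

Run:
```python
from h import *
s=r.sense();print(s['time'],s['tool_pos'],s['tcp_rot'],s['finger_gap'])
a=r.snapshot("top")["pixels"][140:240,320:480];b=r.snapshot("side")["pixels"][180:300,280:440]
cv2.imwrite("pics/c2.png",np.hstack([cv2.resize(a,(400,250),interpolation=2),cv2.resize(b[:100],(400,250),interpolation=2)]))
```

```text
9.7333 [ 481.18465139 -101.26270913   57.81248638] [ 1.79982423e+02 -4.69632671e-02  6.17986306e-02] 41.889333751476315
```

View pics/c2.png

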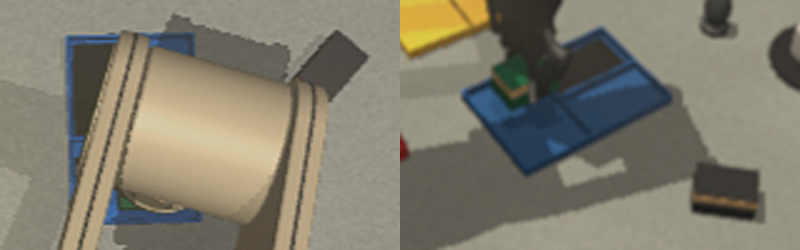

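The block is gripped above the near bay (right crop, about (515,80)); now lowering it.

Request:
carry_out:
  commands:
    - {"jaw":0.03,"spin":0,"translation":[0,0,0.014]}
    - {"jaw":0.03,"spin":0,"translation":[0,0,0.014]}
    - {"jaw":0.03,"spin":0,"translation":[0,0,0.01]}
    - {"jaw":0.03,"spin":0,"translation":[0,0,0.007]}
    - {"jaw":0.03,"spin":0,"translation":[0,0,0.003]}
    - {"jaw":0.03,"spin":0,"translation":[0,0,0]}
    - {"jaw":0.03,"spin":0,"translation":[0,0,0]}
    - {"jaw":0.03,"spin":0,"translation":[0,0,0]}

```text
time: 10.5
tool_pos: [481.2, -100.8, 9.6]
tcp_rot: [180.0, -0.0, 0.1]
ft_force: [0.1, 0.5, -0.7]
finger_gap: 41.5
grip_force: 36.6
```

Request:
carry_out:
  commands:
    - {"jaw":0.065,"spin":0,"translation":[0,0,0]}
    - {"jaw":0.065,"spin":0,"translation":[0,0,0]}
    - {"jaw":0.065,"spin":0,"translation":[0,0,0]}
    - {"jaw":0.065,"spin":0,"translation":[0,0,0]}
    - {"jaw":0.065,"spin":0,"translation":[0,0,0]}
    - {"jaw":0.065,"spin":0,"translation":[0,0,-0.005]}
    - {"jaw":0.065,"spin":0,"translation":[0,0,-0.02]}
    - {"jaw":0.065,"spin":0,"translation":[0,0,-0.03]}

```text
time: 11.17
tool_pos: [478.1, -99.9, 62.2]
tcp_rot: [-179.9, 0.3, 0.1]
ft_force: [-0.2, 0.2, 0.3]
finger_gap: 65.0
grip_force: 0.0
```

Request:
carry_out:
  commands:
    - {"jaw":0.085,"spin":0,"translation":[0,0,-0.03]}
    - {"jaw":0.085,"spin":-0.12,"translation":[0,0,-0.02]}
    - {"jaw":0.085,"spin":-0.12,"translation":[0,0,-0.01]}
    - {"jaw":0.085,"spin":-0.12,"translation":[0,0,0]}
    - {"jaw":0.085,"spin":-0.12,"translation":[0,0,0]}
    - {"jaw":0.085,"spin":-0.12,"translation":[0,0,0]}
    - {"jaw":0.085,"spin":-0.12,"translation":[0,0,0]}
    - {"jaw":0.085,"spin":-0.12,"translation":[0,0,0]}

```text
time: 11.83
tool_pos: [480.9, -100.7, 124.8]
tcp_rot: [180.0, -0.0, 48.6]
ft_force: [0.1, 0.1, 1.1]
finger_gap: 84.7
grip_force: 0.0
```

Request:
carry_out:
  commands:
    - {"jaw":0.085,"spin":-0.122,"translation":[0,0,0]}
    - {"jaw":0.085,"spin":-0.122,"translation":[0,0,0]}
    - {"jaw":0.085,"spin":-0.122,"translation":[0,0,0]}
    - {"jaw":0.085,"spin":-0.122,"translation":[0,0,0]}
    - {"jaw":0.085,"spin":-0.122,"translation":[0,0,0]}
    - {"jaw":0.085,"spin":-0.122,"translation":[0,0,0]}
    - {"jaw":0.085,"spin":0,"translation":[0.03,0.005,0]}
    - {"jaw":0.085,"spin":0,"translation":[0.035,0.005,0]}

```text
time: 12.5
tool_pos: [490.8, -36.6, 124.8]
tcp_rot: [180.0, 0.0, 90.0]
ft_force: [0.5, 0.9, -0.7]
finger_gap: 85.3
grip_force: 0.0
```

Request:
carry_out:
  commands:
    - {"jaw":0.085,"spin":0,"translation":[0.035,0.005,0]}
    - {"jaw":0.085,"spin":0,"translation":[0.035,0.005,0]}
    - {"jaw":0.085,"spin":0,"translation":[0.035,0.005,0]}
    - {"jaw":0.085,"spin":0,"translation":[0.035,0.005,0]}
    - {"jaw":0.085,"spin":0,"translation":[0.035,0.005,0]}
    - {"jaw":0.085,"spin":0,"translation":[0.035,0.005,0]}
    - {"jaw":0.085,"spin":0,"translation":[0.035,0.005,0]}
    - {"jaw":0.085,"spin":0,"translation":[0.035,0.005,0]}

```text
time: 13.17
tool_pos: [529.8, 246.3, 124.8]
tcp_rot: [180.0, -0.0, 90.2]
ft_force: [0.2, -0.5, 0.5]
finger_gap: 85.0
grip_force: 0.0
```

```bash
cat t.py
python3 - <<'E'
from h import *
T=r.snapshot("top");S=r.snapshot("side")
s=r.sense();print(s['time'],s['tool_pos'],s['tcp_rot'],s['finger_gap'])
a=T["pixels"][130:230,90:250];b=S["pixels"][70:170,200:360]
cv2.imwrite("pics/c3.png",np.hstack([cv2.resize(a,(400,250),interpolation=2),cv2.resize(b,(400,250),interpolation=2)]))
for z in(40,60,80,100):
    for px in((150,155),(124,212)): P=ray(T,px,z);print(z,P.round(),proj(S,P).round())
E
python3 m.py green_block blue_tray
```

```text
13.2667 [529.71701219 249.24296172 124.76415646] [ 1.79959077e+02 -1.10137384e-01  9.04081493e+01] 85.06247503342588
40 [643. 478.  40.] [281. 104.]
40 [495. 542.  40.] [237. 109.]
60 [638. 469.  60.] [280. 101.]
60 [494. 531.  60.] [237. 105.]
80 [633. 459.  80.] [280.  98.]
80 [492. 520.  80.] [237. 102.]
100 [629. 449. 100.] [280.  95.]
100 [490. 509. 100.] [237.  99.]
green_block top no mask
green_block side no mask
blue_tray top 0.76 [ 536. -101.] 0.6 err 0.14
blue_tray side 0.94 [ 535.1 -103.2] -1.0 err 0.29
   both [ 535.9 -101.8] -0.2 err 0.22cat: t.py: No such file or directory
```

View pics/c3.png

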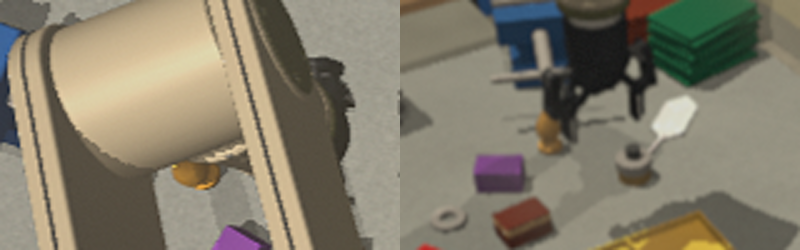

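Request:
carry_out:
  commands:
    - {"jaw":0.085,"spin":0,"translation":[0.03,0,0]}
    - {"jaw":0.085,"spin":0,"translation":[0.03,0,0]}
    - {"jaw":0.085,"spin":0,"translation":[0.03,0,0]}
    - {"jaw":0.085,"spin":0,"translation":[0.03,0,0]}
    - {"jaw":0.085,"spin":0,"translation":[0.03,0,0]}
    - {"jaw":0.085,"spin":0,"translation":[0.03,0,0]}
    - {"jaw":0.085,"spin":0,"translation":[0,0,0]}
    - {"jaw":0.085,"spin":0.1,"translation":[0,0,0]}

```text
time: 14.23
tool_pos: [529.2, 425.0, 124.1]
tcp_rot: [-180.0, 0.0, 84.6]
ft_force: [0.1, 0.1, -0.1]
finger_gap: 84.9
grip_force: 0.0
```

Request:
carry_out:
  commands:
    - {"jaw":0.085,"spin":0.105,"translation":[0,0,0]}
    - {"jaw":0.085,"spin":0.105,"translation":[0,0,0]}
    - {"jaw":0.085,"spin":0.105,"translation":[0,0,0]}
    - {"jaw":0.085,"spin":0,"translation":[0,0,0]}
    - {"jaw":0.085,"spin":0,"translation":[0,0,0]}
    - {"jaw":0.085,"spin":0,"translation":[0,0,0]}
    - {"jaw":0.085,"spin":0,"translation":[0,0,0]}
    - {"jaw":0.085,"spin":0,"translation":[0,0,0]}

```text
time: 14.9
tool_pos: [529.4, 424.2, 124.4]
tcp_rot: [180.0, -0.0, 66.5]
ft_force: [-0.6, -0.1, 0.6]
finger_gap: 85.2
grip_force: 0.0
```

```bash
python3 m.py green_block
```

```text
green_block top no mask
green_block side no mask
```

Request:
carry_out:
  commands:
    - {"jaw":0.085,"spin":0,"translation":[0.012,-0.004,0]}
    - {"jaw":0.085,"spin":0,"translation":[0,0,0.02]}
    - {"jaw":0.085,"spin":0,"translation":[0,0,0.02]}
    - {"jaw":0.085,"spin":0,"translation":[0,0,0]}
    - {"jaw":0.085,"spin":0,"translation":[0,0,0]}
    - {"jaw":0.085,"spin":0,"translation":[0,0,0]}
    - {"jaw":0.085,"spin":0,"translation":[0,0,0]}
    - {"jaw":0.085,"spin":0,"translation":[0,0,0]}

```text
time: 15.77
tool_pos: [531.3, 437.6, 86.2]
tcp_rot: [179.9, -0.1, 66.4]
ft_force: [0.6, -0.9, 0.9]
finger_gap: 84.9
grip_force: 0.0
```

```bash
sed -i 's/green_block=(440,-276)/green_block=(481,-101)/' m.py; python3 m.py green_block brass_finial
python3 - <<'E'
from h import *
T=r.snapshot("top");S=r.snapshot("side")
a=T["pixels"][130:230,90:250];b=S["pixels"][70:170,200:360]
cv2.imwrite("pics/c4.png",np.hstack([cv2.resize(a,(400,250),interpolation=2),cv2.resize(b,(400,250),interpolation=2)]))
E
```

```text
green_block top 0.87 [ 480.  -100.3] 181.1 err 0.08
green_block side 0.59 [479.9 -99.5] 188.4 err 0.13
   both [ 479.9 -100.3] 1.2 err 0.11
brass_finial top 0.77 [530.6 435.1] 2.2 err 0.34
brass_finial side 0.61 [528.9 436.6] 5.1 err 0.24
   both [528.5 436.3] 7.8 err 0.29
```

View pics/c4.png

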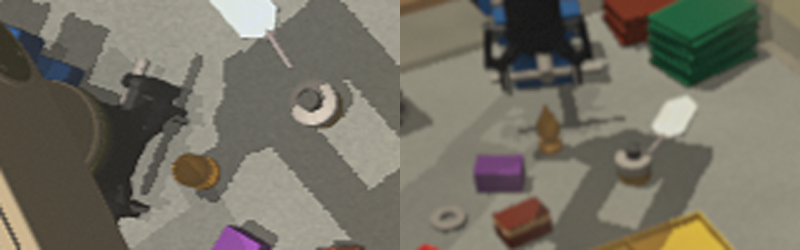

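Run:
```python
from h import *
T=r.snapshot("top");S=r.snapshot("side")
s=r.sense();p=s['tool_pos'];y=np.radians(s['tcp_rot'][2]);d=np.array([np.sin(y),-np.cos(y),0]);print(p)
for n,c,(ox,oy,e) in(("top",T,(90,130,0)),("side",S,(200,70,400))):
  for k in(-45,0,45):
    q=proj(c,p+d*k+[0,0,13]); print(n,k,((q-[ox,oy])*2.5+[e,0]).round())
  for z in (0,75): q=proj(c,[530.5,436.7,z]); print(n,"finial",z,((q-[ox,oy])*2.5+[e,0]).round())
```

```text
[530.35997821 437.01554285  84.23828934]
top -45 [142. 205.]
top 0 [161. 162.]
top 45 [181. 120.]
top finial 0 [203. 172.]
top finial 75 [172. 164.]
side -45 [509.  92.]
side 0 [542.  89.]
side 45 [574.  86.]
side finial 0 [549. 146.]
side finial 75 [544. 102.]
```

Fingertips and finial project where predicted (finial tip at crop (172,164) in top, (547,105) in side), so the gripper is lined up. Descending.

Request:
carry_out:
  commands:
    - {"jaw":0.085,"spin":0,"translation":[0,0,0.015]}
    - {"jaw":0.085,"spin":0,"translation":[0,0,0.015]}
    - {"jaw":0.085,"spin":0,"translation":[0,0,0.015]}
    - {"jaw":0.085,"spin":0,"translation":[0,0,0.012]}
    - {"jaw":0.085,"spin":0,"translation":[0,0,0.008]}
    - {"jaw":0.085,"spin":0,"translation":[0,0,0.004]}
    - {"jaw":0.085,"spin":0,"translation":[0,0,0]}
    - {"jaw":0.06,"spin":0,"translation":[0,0,0]}
  squeeze: 40

```text
time: 16.93
tool_pos: [530.5, 437.1, 15.3]
tcp_rot: [-180.0, 0.0, 66.4]
ft_force: [0.3, 0.3, 0.0]
finger_gap: 74.9
grip_force: 0.0
```

Request:
carry_out:
  commands:
    - {"jaw":0.025,"spin":0,"translation":[0,0,0]}
    - {"jaw":0.025,"spin":0,"translation":[0,0,0]}
    - {"jaw":0.025,"spin":0,"translation":[0,0,0]}
    - {"jaw":0.025,"spin":0,"translation":[0,0,0]}
    - {"jaw":0.025,"spin":0,"translation":[0,0,0]}
    - {"jaw":0.025,"spin":0,"translation":[0,0,0]}
    - {"jaw":0.025,"spin":0,"translation":[0,0,0]}
    - {"jaw":0.025,"spin":0,"translation":[0,0,0]}
  squeeze: 40

```text
time: 17.6
tool_pos: [531.0, 437.6, 16.5]
tcp_rot: [180.0, -0.1, 66.4]
ft_force: [-1.4, -0.2, 6.3]
finger_gap: 32.4
grip_force: 40.4
```

Request:
carry_out:
  commands:
    - {"jaw":0.025,"spin":0,"translation":[0,0,-0.003]}
    - {"jaw":0.025,"spin":0,"translation":[0,0,-0.003]}
    - {"jaw":0.025,"spin":0,"translation":[0,0,-0.003]}
    - {"jaw":0.025,"spin":0,"translation":[0,0,-0.003]}
    - {"jaw":0.025,"spin":0,"translation":[0,0,-0.003]}
    - {"jaw":0.025,"spin":0,"translation":[0,0,0]}
    - {"jaw":0.025,"spin":0,"translation":[0,0,0]}
    - {"jaw":0.025,"spin":0,"translation":[0,0,0]}

```text
time: 18.27
tool_pos: [530.4, 437.0, 30.2]
tcp_rot: [-180.0, 0.0, 66.4]
ft_force: [-0.5, -0.5, -2.4]
finger_gap: 32.5
grip_force: 39.9
```

Run:
```python
from h import *
S=r.snapshot("side")
s=r.sense();print(s['tool_pos'],s['finger_gap'],s['ft_force'])
b=S["pixels"][80:160,220:320]
cv2.imwrite("pics/c5.png",cv2.resize(b,(600,480),interpolation=2))
for P in ([530.7,437.3,0],[530.7,437.3,15],[530.7,437.3,34],[530.7,437.3,90]):print(((proj(S,P)-[220,80])*6).round())
```

```text
[530.26677695 436.93001485  30.05262085] 32.56220061210267 [ 0.3670127   0.90469584 -2.12924875]
[239. 290.]
[236. 270.]
[232. 243.]
[222. 163.]
```

View pics/c5.png

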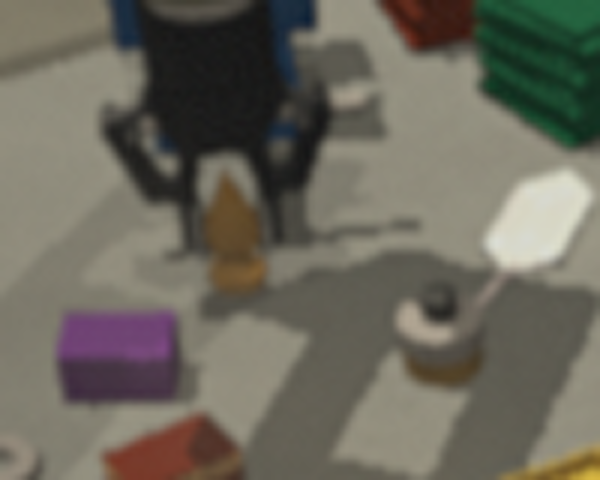

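The finial is gripped by the belly and hangs upright, with its foot at crop (238,270), clear of the bench.

Request:
carry_out:
  commands:
    - {"jaw":0.025,"spin":0,"translation":[0,0,-0.015]}
    - {"jaw":0.025,"spin":0,"translation":[0,0,-0.02]}
    - {"jaw":0.025,"spin":0,"translation":[0,0,-0.02]}
    - {"jaw":0.025,"spin":0,"translation":[0,0,-0.02]}
    - {"jaw":0.025,"spin":0,"translation":[0,0,-0.015]}
    - {"jaw":0.025,"spin":0,"translation":[-0.01,0,-0.01]}
    - {"jaw":0.025,"spin":0,"translation":[-0.02,0,0]}
    - {"jaw":0.025,"spin":0,"translation":[-0.02,0,0]}

```text
time: 18.98
tool_pos: [511.0, 391.6, 132.5]
tcp_rot: [179.9, -0.1, 66.4]
ft_force: [0.0, -0.4, -1.9]
finger_gap: 32.4
grip_force: 40.0
```

Request:
carry_out:
  commands:
    - {"jaw":0.025,"spin":-0.103,"translation":[0,0,0]}
    - {"jaw":0.025,"spin":-0.103,"translation":[0,0,0]}
    - {"jaw":0.025,"spin":-0.103,"translation":[0,0,0]}
    - {"jaw":0.025,"spin":-0.103,"translation":[0,0,0]}
    - {"jaw":0.025,"spin":0,"translation":[-0.02,0.005,0]}
    - {"jaw":0.025,"spin":0,"translation":[-0.03,0.005,0]}
    - {"jaw":0.025,"spin":0,"translation":[-0.03,0.005,0]}
    - {"jaw":0.025,"spin":0,"translation":[-0.03,0.005,0]}

```text
time: 19.65
tool_pos: [530.4, 280.3, 131.0]
tcp_rot: [180.0, -0.0, 90.1]
ft_force: [0.4, -0.4, -2.0]
finger_gap: 32.3
grip_force: 40.0
```

Request:
carry_out:
  commands:
    - {"jaw":0.025,"spin":0,"translation":[-0.03,0.005,0]}
    - {"jaw":0.025,"spin":0,"translation":[-0.03,0.005,0]}
    - {"jaw":0.025,"spin":0,"translation":[-0.03,0.005,0]}
    - {"jaw":0.025,"spin":0,"translation":[-0.03,0.005,0]}
    - {"jaw":0.025,"spin":0,"translation":[-0.03,0.005,0]}
    - {"jaw":0.025,"spin":0,"translation":[-0.03,0.005,0]}
    - {"jaw":0.025,"spin":0,"translation":[-0.03,0.005,0]}
    - {"jaw":0.025,"spin":0,"translation":[-0.03,0.005,0]}

```text
time: 20.32
tool_pos: [570.6, 39.8, 131.3]
tcp_rot: [180.0, 0.0, 90.0]
ft_force: [0.5, -0.6, -1.9]
finger_gap: 32.3
grip_force: 40.0
```

Request:
carry_out:
  commands:
    - {"jaw":0.025,"spin":0,"translation":[-0.026,0.002,0]}
    - {"jaw":0.025,"spin":0,"translation":[-0.026,0.002,0]}
    - {"jaw":0.025,"spin":0,"translation":[-0.026,0.002,0]}
    - {"jaw":0.025,"spin":0,"translation":[-0.026,0.002,0]}
    - {"jaw":0.025,"spin":0,"translation":[0,0,0.015]}
    - {"jaw":0.025,"spin":0,"translation":[0,0,0.015]}
    - {"jaw":0.025,"spin":0,"translation":[0,0,0.015]}
    - {"jaw":0.025,"spin":0,"translation":[0,0,0.015]}

```text
time: 20.98
tool_pos: [578.6, -63.2, 70.6]
tcp_rot: [180.0, 0.0, 90.0]
ft_force: [0.4, -0.0, -1.8]
finger_gap: 32.6
grip_force: 40.0
```

Request:
carry_out:
  commands:
    - {"jaw":0.025,"spin":0,"translation":[0,0,0.01]}
    - {"jaw":0.025,"spin":0,"translation":[0,0,0]}
    - {"jaw":0.025,"spin":0,"translation":[0,0,0]}
    - {"jaw":0.025,"spin":0,"translation":[0,0,0]}
    - {"jaw":0.025,"spin":0,"translation":[0,0,0]}
    - {"jaw":0.025,"spin":0,"translation":[0,0,0]}
    - {"jaw":0.025,"spin":0,"translation":[0,0,0]}
    - {"jaw":0.025,"spin":0,"translation":[0,0,0]}

```text
time: 21.65
tool_pos: [578.7, -62.8, 60.8]
tcp_rot: [180.0, 0.0, 90.0]
ft_force: [-1.0, -1.4, -2.0]
finger_gap: 32.4
grip_force: 40.0
```

Request:
carry_out:
  commands:
    - {"jaw":0.025,"spin":0,"translation":[-0.0055,0.001,0]}
    - {"jaw":0.025,"spin":0,"translation":[0,0,0.01]}
    - {"jaw":0.025,"spin":0,"translation":[0,0,0.01]}
    - {"jaw":0.025,"spin":0,"translation":[0,0,0.008]}
    - {"jaw":0.025,"spin":0,"translation":[0,0,0.006]}
    - {"jaw":0.025,"spin":0,"translation":[0,0,0.004]}
    - {"jaw":0.025,"spin":0,"translation":[0,0,0]}
    - {"jaw":0.025,"spin":0,"translation":[0,0,0]}

```text
time: 22.32
tool_pos: [579.1, -68.1, 21.8]
tcp_rot: [-180.0, -0.0, 90.0]
ft_force: [-0.2, -0.6, -1.3]
finger_gap: 32.8
grip_force: 40.1
```

Request:
carry_out:
  commands:
    - {"jaw":0.025,"spin":0,"translation":[0,0,0.001]}
    - {"jaw":0.025,"spin":0,"translation":[0,0,0]}
    - {"jaw":0.025,"spin":0,"translation":[0,0,0]}
    - {"jaw":0.025,"spin":0,"translation":[0,0,0]}
    - {"jaw":0.025,"spin":0,"translation":[0,0,0]}
    - {"jaw":0.025,"spin":0,"translation":[0,0,0]}
    - {"jaw":0.025,"spin":0,"translation":[0,0,0]}
    - {"jaw":0.025,"spin":0,"translation":[0,0,0]}

```text
time: 22.98
tool_pos: [579.4, -68.3, 21.3]
tcp_rot: [180.0, 0.0, 90.0]
ft_force: [-0.4, 0.1, -2.0]
finger_gap: 32.6
grip_force: 40.1
```

Lower in small steps until contact.

Request:
carry_out:
  commands:
    - {"jaw":0.025,"spin":0,"translation":[0,0,0.001]}
    - {"jaw":0.025,"spin":0,"translation":[0,0,0]}
    - {"jaw":0.025,"spin":0,"translation":[0,0,0]}
    - {"jaw":0.025,"spin":0,"translation":[0,0,0]}
    - {"jaw":0.025,"spin":0,"translation":[0,0,0]}
    - {"jaw":0.025,"spin":0,"translation":[0,0,0]}
    - {"jaw":0.025,"spin":0,"translation":[0,0,0]}
    - {"jaw":0.025,"spin":0,"translation":[0,0,0]}

```text
time: 23.65
tool_pos: [579.4, -68.3, 20.3]
tcp_rot: [180.0, 0.0, 90.0]
ft_force: [-0.3, 0.8, -1.7]
finger_gap: 32.7
grip_force: 40.1
```

Request:
carry_out:
  commands:
    - {"jaw":0.025,"spin":0,"translation":[0,0,0.001]}
    - {"jaw":0.025,"spin":0,"translation":[0,0,0]}
    - {"jaw":0.025,"spin":0,"translation":[0,0,0]}
    - {"jaw":0.025,"spin":0,"translation":[0,0,0]}
    - {"jaw":0.025,"spin":0,"translation":[0,0,0]}
    - {"jaw":0.025,"spin":0,"translation":[0,0,0]}
    - {"jaw":0.025,"spin":0,"translation":[0,0,0]}
    - {"jaw":0.025,"spin":0,"translation":[0,0,0]}

```text
time: 24.32
tool_pos: [579.6, -68.4, 19.5]
tcp_rot: [180.0, 0.0, 90.0]
ft_force: [0.4, -0.6, 1.0]
finger_gap: 32.5
grip_force: 40.2
```

Request:
carry_out:
  commands:
    - {"jaw":0.04,"spin":0,"translation":[0,0,0]}
    - {"jaw":0.05,"spin":0,"translation":[0,0,0]}
    - {"jaw":0.06,"spin":0,"translation":[0,0,0]}
    - {"jaw":0.07,"spin":0,"translation":[0,0,0]}
    - {"jaw":0.07,"spin":0,"translation":[0,0,0]}
    - {"jaw":0.07,"spin":0,"translation":[0,0,-0.005]}
    - {"jaw":0.07,"spin":0,"translation":[0,0,-0.02]}
    - {"jaw":0.07,"spin":0,"translation":[0,0,-0.02]}

```text
time: 24.98
tool_pos: [578.1, -68.0, 63.7]
tcp_rot: [-179.8, -0.0, 90.0]
ft_force: [0.7, 1.3, 0.4]
finger_gap: 69.7
grip_force: 0.0
```

Request:
carry_out:
  commands:
    - {"jaw":0.085,"spin":0,"translation":[0,0,-0.03]}
    - {"jaw":0.085,"spin":0,"translation":[0,0,-0.03]}
    - {"jaw":0.085,"spin":0,"translation":[-0.02,-0.004,0]}
    - {"jaw":0.085,"spin":0,"translation":[-0.03,-0.006,0]}
    - {"jaw":0.085,"spin":0,"translation":[-0.035,-0.006,0]}
    - {"jaw":0.085,"spin":0,"translation":[-0.035,-0.006,0]}
    - {"jaw":0.085,"spin":0,"translation":[-0.035,-0.006,0]}
    - {"jaw":0.085,"spin":0,"translation":[-0.035,-0.006,0]}

```text
time: 25.65
tool_pos: [545.0, -259.8, 124.9]
tcp_rot: [180.0, 0.0, 90.0]
ft_force: [0.7, 0.0, -0.3]
finger_gap: 85.3
grip_force: 0.0
```

Request:
carry_out:
  commands:
    - {"jaw":0.085,"spin":0,"translation":[-0.035,-0.006,0]}
    - {"jaw":0.085,"spin":0,"translation":[-0.035,-0.006,0]}
    - {"jaw":0.085,"spin":0,"translation":[-0.035,-0.006,0]}
    - {"jaw":0.085,"spin":0,"translation":[-0.035,-0.006,0]}
    - {"jaw":0.085,"spin":0,"translation":[-0.02,0,0]}
    - {"jaw":0.085,"spin":0,"translation":[0,0,0]}
    - {"jaw":0.085,"spin":0,"translation":[0,0,0]}
    - {"jaw":0.085,"spin":0,"translation":[0,0,0]}

```text
time: 26.32
tool_pos: [521.4, -417.6, 124.3]
tcp_rot: [-180.0, -0.0, 90.0]
ft_force: [0.6, -0.0, 0.5]
finger_gap: 84.4
grip_force: 0.0
```

```bash
sed -i 's/brass_finial=(527,435)/brass_finial=(579,-68)/' m.py; python3 m.py brass_finial green_block bob; python3 -c "
from h import *
s=r.sense();print(s['tool_pos'],s['tcp_rot'])"
```

```text
brass_finial top 0.72 [578.9 -67.9] 0.1 err 0.43
brass_finial side 0.74 [583.2 -65. ] -14.4 err 0.28
   both [579.  -67.9] 0.4 err 0.35
green_block top 0.83 [482.3 -98.7] 182.1 err 0.16
green_block side 0.75 [482.6 -98.9] 187.1 err 0.17
   both [482.3 -98.1] 2.3 err 0.17
bob top 0.77 [ 517.8 -424.4] 5.8 err 0.19
bob side 0.65 [ 517.2 -426.7] 7.7 err 0.28
   both [ 516.9 -424.8] 4.5 err 0.23
[ 521.65443104 -417.71876252  124.42671237] [1.79995962e+02 3.71181672e-03 9.00474289e+01]
```

Run:
```python
from h import *
T=r.snapshot("top");S=r.snapshot("side")
a=S["pixels"][180:260,290:400].copy();b=S["pixels"][260:340,360:470].copy();c=T["pixels"][150:230,440:550].copy()
for P in ([517,-426,0],[517,-426,64],[517,-426,40]):
    for im,cam,o in((b,S,(360,260)),(c,T,(440,150))):
        q=(proj(cam,P)-o).round().astype(int); im[q[1],q[0]]=(0,0,255)
cv2.imwrite("pics/c6.png",np.hstack([cv2.resize(x,(264,192),interpolation=0) for x in(a,b,c)]))
```

```text
(no output)
```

View pics/c6.png

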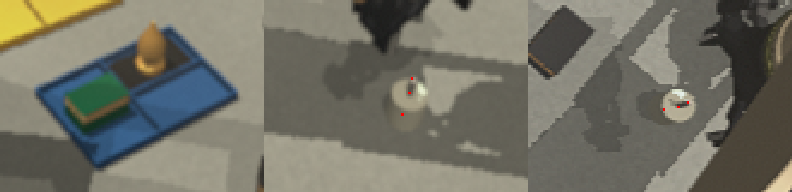

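Left crop: the green block lies flat in the wide bay and the finial stands on the mat. The projected bob points fall on its shank and base, so (517,-426) is right.

Request:
carry_out:
  commands:
    - {"jaw":0.085,"spin":0,"translation":[-0.0085,-0.0045,0]}
    - {"jaw":0.085,"spin":0,"translation":[0,0,0.02]}
    - {"jaw":0.085,"spin":0,"translation":[0,0,0.02]}
    - {"jaw":0.085,"spin":0,"translation":[0,0,0.02]}
    - {"jaw":0.085,"spin":0,"translation":[0,0,0.02]}
    - {"jaw":0.085,"spin":0,"translation":[0,0,0.015]}
    - {"jaw":0.085,"spin":0,"translation":[0,0,0.01]}
    - {"jaw":0.085,"spin":0,"translation":[0,0,0.008]}
  squeeze: 30

```text
time: 27.48
tool_pos: [516.3, -426.8, 10.0]
tcp_rot: [-179.9, -0.0, 90.0]
ft_force: [-0.5, -0.5, -0.4]
finger_gap: 84.9
grip_force: 0.0
```

Request:
carry_out:
  commands:
    - {"jaw":0.085,"spin":0,"translation":[0,0,0.004]}
    - {"jaw":0.06,"spin":0,"translation":[0,0,0]}
    - {"jaw":0.028,"spin":0,"translation":[0,0,0]}
    - {"jaw":0.028,"spin":0,"translation":[0,0,0]}
    - {"jaw":0.028,"spin":0,"translation":[0,0,0]}
    - {"jaw":0.028,"spin":0,"translation":[0,0,0]}
    - {"jaw":0.028,"spin":0,"translation":[0,0,0]}
    - {"jaw":0.028,"spin":0,"translation":[0,0,0]}

```text
time: 28.15
tool_pos: [517.7, -427.4, 8.7]
tcp_rot: [179.9, 0.1, 90.0]
ft_force: [0.6, 0.3, 5.4]
finger_gap: 34.9
grip_force: 30.2
```

Request:
carry_out:
  commands:
    - {"jaw":0.028,"spin":0,"translation":[0,0,-0.01]}
    - {"jaw":0.028,"spin":0,"translation":[0,0,-0.02]}
    - {"jaw":0.028,"spin":0,"translation":[0,0,-0.02]}
    - {"jaw":0.028,"spin":0,"translation":[0,0,-0.02]}
    - {"jaw":0.028,"spin":0,"translation":[0,0,-0.01]}
    - {"jaw":0.028,"spin":0,"translation":[0.015,0.003,0]}
    - {"jaw":0.028,"spin":0,"translation":[0.03,0.007,0]}
    - {"jaw":0.028,"spin":0,"translation":[0.03,0.007,0]}

```text
time: 28.82
tool_pos: [533.3, -350.9, 86.6]
tcp_rot: [-180.0, -0.0, 89.9]
ft_force: [-0.3, 1.1, -0.7]
finger_gap: 35.5
grip_force: 30.1
```

Request:
carry_out:
  commands:
    - {"jaw":0.028,"spin":0,"translation":[0.03,0.007,0]}
    - {"jaw":0.028,"spin":0,"translation":[0.03,0.007,0]}
    - {"jaw":0.028,"spin":0,"translation":[0.03,0.007,0]}
    - {"jaw":0.028,"spin":0,"translation":[0.03,0.007,0]}
    - {"jaw":0.028,"spin":0,"translation":[0.03,0.007,0]}
    - {"jaw":0.028,"spin":0,"translation":[0.03,0.007,0]}
    - {"jaw":0.028,"spin":0,"translation":[0.025,0.003,0]}
    - {"jaw":0.028,"spin":0,"translation":[0.01,0,0]}

```text
time: 29.48
tool_pos: [578.3, -132.3, 86.0]
tcp_rot: [-179.9, -0.1, 90.2]
ft_force: [0.3, -0.4, -1.7]
finger_gap: 34.8
grip_force: 30.1
```

Request:
carry_out:
  commands:
    - {"jaw":0.028,"spin":0,"translation":[0,0,0.01]}
    - {"jaw":0.028,"spin":0,"translation":[0,0,0.015]}
    - {"jaw":0.028,"spin":0,"translation":[0,0,0.015]}
    - {"jaw":0.028,"spin":0,"translation":[0,0,0]}
    - {"jaw":0.028,"spin":0,"translation":[0,0,0]}
    - {"jaw":0.028,"spin":0,"translation":[0,0,0]}
    - {"jaw":0.028,"spin":0,"translation":[0,0,0]}
    - {"jaw":0.028,"spin":0,"translation":[0,0,0]}

```text
time: 30.15
tool_pos: [579.6, -137.3, 48.4]
tcp_rot: [179.9, 0.0, 90.0]
ft_force: [-0.3, 0.1, -0.4]
finger_gap: 35.1
grip_force: 30.1
```

Request:
carry_out:
  commands:
    - {"jaw":0.028,"spin":0,"translation":[0.003,0,0]}
    - {"jaw":0.028,"spin":0,"translation":[0,0,0.01]}
    - {"jaw":0.028,"spin":0,"translation":[0,0,0.01]}
    - {"jaw":0.028,"spin":0,"translation":[0,0,0.008]}
    - {"jaw":0.028,"spin":0,"translation":[0,0,0.005]}
    - {"jaw":0.028,"spin":0,"translation":[0,0,0.003]}
    - {"jaw":0.028,"spin":0,"translation":[0,0,0]}
    - {"jaw":0.028,"spin":0,"translation":[0,0,0]}

```text
time: 30.82
tool_pos: [578.5, -133.7, 11.3]
tcp_rot: [-179.9, -0.0, 90.0]
ft_force: [-4.5, 2.0, 7.5]
finger_gap: 34.9
grip_force: 30.9
```

Request:
carry_out:
  commands:
    - {"jaw":0.028,"spin":0,"translation":[0,0,0.001]}
    - {"jaw":0.028,"spin":0,"translation":[0,0,0]}
    - {"jaw":0.028,"spin":0,"translation":[0,0,0]}
    - {"jaw":0.028,"spin":0,"translation":[0,0,0]}
    - {"jaw":0.028,"spin":0,"translation":[0,0,0]}
    - {"jaw":0.028,"spin":0,"translation":[0,0,0]}
    - {"jaw":0.028,"spin":0,"translation":[0,0,0]}
    - {"jaw":0.028,"spin":0,"translation":[0,0,0]}

```text
time: 31.48
tool_pos: [578.6, -133.6, 11.3]
tcp_rot: [-179.9, -0.0, 90.0]
ft_force: [-9.1, 2.4, 15.5]
finger_gap: 35.2
grip_force: 31.8
```

Request:
carry_out:
  commands:
    - {"jaw":0.028,"spin":0,"translation":[0,0,-0.0015]}
    - {"jaw":0.028,"spin":0,"translation":[0,0,0]}
    - {"jaw":0.028,"spin":0,"translation":[0,0,0]}
    - {"jaw":0.028,"spin":0,"translation":[0,0,0]}
    - {"jaw":0.028,"spin":0,"translation":[0,0,0]}
    - {"jaw":0.028,"spin":0,"translation":[0,0,0]}
    - {"jaw":0.028,"spin":0,"translation":[0,0,0]}
    - {"jaw":0.028,"spin":0,"translation":[0,0,0]}

```text
time: 32.15
tool_pos: [578.7, -133.7, 11.5]
tcp_rot: [-180.0, -0.0, 90.0]
ft_force: [-0.1, 0.9, -0.9]
finger_gap: 35.2
grip_force: 30.4
```

Run:
```python
from h import *
S=r.snapshot("side")
cv2.imwrite("pics/c7.png",cv2.resize(S["pixels"][180:250,310:410],(600,420),interpolation=2))
```

```text
(no output)
```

View pics/c7.png

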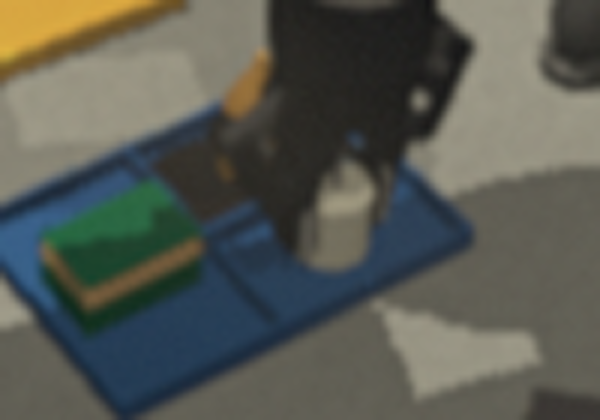

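The bob stands upright at (340,215) in the bare bay. Release it and go for the brown block.

Request:
carry_out:
  commands:
    - {"jaw":0.04,"spin":0,"translation":[0,0,0]}
    - {"jaw":0.05,"spin":0,"translation":[0,0,0]}
    - {"jaw":0.058,"spin":0,"translation":[0,0,0]}
    - {"jaw":0.058,"spin":0,"translation":[0,0,0]}
    - {"jaw":0.058,"spin":0,"translation":[0,0,0]}
    - {"jaw":0.058,"spin":0,"translation":[0,0,-0.005]}
    - {"jaw":0.058,"spin":0,"translation":[0,0,-0.02]}
    - {"jaw":0.058,"spin":0,"translation":[0,0,-0.02]}

```text
time: 32.87
tool_pos: [577.6, -133.4, 56.2]
tcp_rot: [-179.8, -0.1, 90.0]
ft_force: [-0.6, -0.0, -0.2]
finger_gap: 57.9
grip_force: 0.0
```

Request:
carry_out:
  commands:
    - {"jaw":0.085,"spin":0,"translation":[0,0,-0.03]}
    - {"jaw":0.085,"spin":0,"translation":[0,0,-0.03]}
    - {"jaw":0.085,"spin":0,"translation":[0,0,-0.01]}
    - {"jaw":0.085,"spin":0,"translation":[0.02,-0.01,0]}
    - {"jaw":0.085,"spin":0,"translation":[0.03,-0.012,0]}
    - {"jaw":0.085,"spin":0,"translation":[0.034,-0.013,0]}
    - {"jaw":0.085,"spin":0,"translation":[0.034,-0.013,0]}
    - {"jaw":0.085,"spin":0,"translation":[0.034,-0.013,0]}

```text
time: 33.53
tool_pos: [517.1, 19.3, 126.8]
tcp_rot: [180.0, -0.0, 90.0]
ft_force: [-0.3, -0.4, 0.6]
finger_gap: 85.2
grip_force: 0.0
```

Request:
carry_out:
  commands:
    - {"jaw":0.085,"spin":0,"translation":[0.034,-0.013,0]}
    - {"jaw":0.085,"spin":0,"translation":[0.034,-0.013,0]}
    - {"jaw":0.085,"spin":0,"translation":[0.034,-0.013,0]}
    - {"jaw":0.085,"spin":0,"translation":[0.034,-0.013,0]}
    - {"jaw":0.085,"spin":0,"translation":[0.034,-0.013,0]}
    - {"jaw":0.085,"spin":0,"translation":[0.034,-0.013,0]}
    - {"jaw":0.085,"spin":0,"translation":[0.034,-0.013,0]}
    - {"jaw":0.085,"spin":0,"translation":[0.02,-0.007,0]}

```text
time: 34.2
tool_pos: [418.3, 279.2, 127.1]
tcp_rot: [180.0, -0.1, 90.1]
ft_force: [-0.6, -0.0, -0.5]
finger_gap: 84.8
grip_force: 0.0
```

Request:
carry_out:
  commands:
    - {"jaw":0.085,"spin":0.12,"translation":[0,0,0.005]}
    - {"jaw":0.085,"spin":0.12,"translation":[0,0,0.005]}
    - {"jaw":0.085,"spin":0.12,"translation":[0,0,0.005]}
    - {"jaw":0.085,"spin":0.12,"translation":[0,0,0.005]}
    - {"jaw":0.085,"spin":0.12,"translation":[0,0,0.005]}
    - {"jaw":0.085,"spin":0.12,"translation":[0,0,0.005]}
    - {"jaw":0.085,"spin":0.12,"translation":[0,0,0.005]}
    - {"jaw":0.085,"spin":0.12,"translation":[0,0,0.005]}

```text
time: 34.87
tool_pos: [419.9, 276.2, 86.6]
tcp_rot: [180.0, -0.0, 34.7]
ft_force: [-0.3, 0.4, -0.6]
finger_gap: 85.0
grip_force: 0.0
```

Request:
carry_out:
  commands:
    - {"jaw":0.085,"spin":0.112,"translation":[0,0,0.005]}
    - {"jaw":0.085,"spin":0.112,"translation":[0,0,0.005]}
    - {"jaw":0.085,"spin":0.112,"translation":[0,0,0.005]}
    - {"jaw":0.085,"spin":0.112,"translation":[0,0,0]}
    - {"jaw":0.085,"spin":0.112,"translation":[0,0,0]}
    - {"jaw":0.085,"spin":0,"translation":[0,0,0]}
    - {"jaw":0.085,"spin":0,"translation":[0,0,0]}
    - {"jaw":0.085,"spin":0,"translation":[0,0,0]}

```text
time: 35.53
tool_pos: [420.0, 276.3, 71.9]
tcp_rot: [-180.0, -0.0, 3.1]
ft_force: [0.4, 1.1, 0.3]
finger_gap: 85.2
grip_force: 0.0
```

```bash
sed -i 's/bob=(520,-430)/bob=(579,-134)/' m.py; python3 m.py brown_block bob brass_finial green_block cup_brush yellow_tray|grep -v "side"
```

```text
brown_block top 0.75 [401.7 267.4] 93.8 err 2.07
   both [413.1 280.8] 0.2 err 1.15
bob top 0.71 [ 579.5 -133. ] 3.0 err 0.18
   both [ 579.8 -131.2] 2.2 err 0.21
brass_finial top 0.61 [579. -68.] -1.0 err 0.43
   both [579.  -67.7] -0.2 err 0.41
green_block top 0.69 [482.3 -98.7] 178.2 err 0.1
   both [482.3 -99.2] 182.2 err 0.11
cup_brush top 0.88 [599.5 308.2] 4.8 err 0.26
   both [596.8 307.8] 15.2 err 0.22
yellow_tray top 0.79 [521.2 120. ] -3.1 err 0.05
   both [519.4 117.8] -3.2 err 0.07
```

Request:
carry_out:
  commands:
    - {"jaw":0.085,"spin":0,"translation":[-0.0055,-0.007,0]}
    - {"jaw":0.085,"spin":0,"translation":[0,0,0.01]}
    - {"jaw":0.085,"spin":0,"translation":[0,0,0.015]}
    - {"jaw":0.085,"spin":0,"translation":[0,0,0.015]}
    - {"jaw":0.085,"spin":0,"translation":[0,0,0.012]}
    - {"jaw":0.085,"spin":0,"translation":[0,0,0.009]}
    - {"jaw":0.085,"spin":0,"translation":[0,0,0.005]}
    - {"jaw":0.06,"spin":0,"translation":[0,0,0]}
  squeeze: 35

```text
time: 36.9
tool_pos: [413.0, 282.4, 4.3]
tcp_rot: [179.9, 0.1, 2.9]
ft_force: [0.3, 1.5, -0.1]
finger_gap: 75.2
grip_force: 0.0
```

Request:
carry_out:
  commands:
    - {"jaw":0.03,"spin":0,"translation":[0,0,0]}
    - {"jaw":0.03,"spin":0,"translation":[0,0,0]}
    - {"jaw":0.03,"spin":0,"translation":[0,0,0]}
    - {"jaw":0.03,"spin":0,"translation":[0,0,0]}
    - {"jaw":0.03,"spin":0,"translation":[0,0,0]}
    - {"jaw":0.03,"spin":0,"translation":[0,0,0]}
    - {"jaw":0.03,"spin":0,"translation":[0,0,0]}
    - {"jaw":0.03,"spin":0,"translation":[0,0,0]}

```text
time: 37.57
tool_pos: [414.9, 283.4, 6.8]
tcp_rot: [-180.0, -0.1, 2.9]
ft_force: [-0.1, -0.6, 7.1]
finger_gap: 41.9
grip_force: 37.1
```

Request:
carry_out:
  commands:
    - {"jaw":0.03,"spin":0,"translation":[0,0,-0.01]}
    - {"jaw":0.03,"spin":0,"translation":[0,0,-0.02]}
    - {"jaw":0.03,"spin":0,"translation":[0,0,-0.02]}
    - {"jaw":0.03,"spin":0,"translation":[0,0,-0.02]}
    - {"jaw":0.03,"spin":0.035,"translation":[0,0,-0.015]}
    - {"jaw":0.03,"spin":0.035,"translation":[0,0,0]}
    - {"jaw":0.03,"spin":0.035,"translation":[0,0,0]}
    - {"jaw":0.03,"spin":0,"translation":[0,0,0]}

```text
time: 38.23
tool_pos: [414.1, 283.0, 91.6]
tcp_rot: [-180.0, -0.0, -3.2]
ft_force: [0.3, 1.3, -1.0]
finger_gap: 41.5
grip_force: 36.3
```

Request:
carry_out:
  commands:
    - {"jaw":0.03,"spin":0,"translation":[0.01,0.0265,0]}
    - {"jaw":0.03,"spin":0,"translation":[0.01,0.0265,0]}
    - {"jaw":0.03,"spin":0,"translation":[0.01,0.0265,0]}
    - {"jaw":0.03,"spin":0,"translation":[0.01,0.0265,0]}
    - {"jaw":0.03,"spin":0,"translation":[0.01,0.0265,0]}
    - {"jaw":0.03,"spin":0,"translation":[0.01,0.0265,0]}
    - {"jaw":0.03,"spin":0,"translation":[0,0,0.02]}
    - {"jaw":0.03,"spin":0,"translation":[0,0,0.02]}

```text
time: 38.9
tool_pos: [467.1, 119.5, 51.9]
tcp_rot: [-180.0, -0.2, -3.2]
ft_force: [-0.1, 0.1, -1.6]
finger_gap: 41.2
grip_force: 36.4
```

Request:
carry_out:
  commands:
    - {"jaw":0.03,"spin":0,"translation":[0,0,0]}
    - {"jaw":0.03,"spin":0,"translation":[0,0,0]}
    - {"jaw":0.03,"spin":0,"translation":[0,0,0]}
    - {"jaw":0.03,"spin":0,"translation":[0,0,0]}
    - {"jaw":0.03,"spin":0,"translation":[0,0,0]}
    - {"jaw":0.03,"spin":0,"translation":[0,0,0]}
    - {"jaw":0.03,"spin":0,"translation":[0,0,0]}
    - {"jaw":0.03,"spin":0,"translation":[0,0,0]}

```text
time: 39.57
tool_pos: [465.6, 121.1, 51.2]
tcp_rot: [-180.0, -0.0, -3.1]
ft_force: [0.6, 0.0, -1.1]
finger_gap: 41.4
grip_force: 36.3
```

Request:
carry_out:
  commands:
    - {"jaw":0.03,"spin":0,"translation":[0,0,0.012]}
    - {"jaw":0.03,"spin":0,"translation":[0,0,0.012]}
    - {"jaw":0.03,"spin":0,"translation":[0,0,0.01]}
    - {"jaw":0.03,"spin":0,"translation":[0,0,0.005]}
    - {"jaw":0.03,"spin":0,"translation":[0,0,0.003]}
    - {"jaw":0.03,"spin":0,"translation":[0,0,0]}
    - {"jaw":0.03,"spin":0,"translation":[0,0,0]}
    - {"jaw":0.03,"spin":0,"translation":[0,0,0]}

```text
time: 40.23
tool_pos: [465.6, 121.0, 9.7]
tcp_rot: [180.0, -0.0, -3.1]
ft_force: [-5.3, -0.5, 8.1]
finger_gap: 41.3
grip_force: 37.6
```

Request:
carry_out:
  commands:
    - {"jaw":0.05,"spin":0,"translation":[0,0,0]}
    - {"jaw":0.065,"spin":0,"translation":[0,0,0]}
    - {"jaw":0.065,"spin":0,"translation":[0,0,0]}
    - {"jaw":0.065,"spin":0,"translation":[0,0,0]}
    - {"jaw":0.065,"spin":0,"translation":[0,0,0]}
    - {"jaw":0.065,"spin":0,"translation":[0,0,-0.01]}
    - {"jaw":0.065,"spin":0,"translation":[0,0,-0.02]}
    - {"jaw":0.065,"spin":0,"translation":[0,0,-0.03]}

```text
time: 40.9
tool_pos: [462.9, 120.5, 67.4]
tcp_rot: [179.9, 0.3, -3.1]
ft_force: [0.6, 0.3, 0.2]
finger_gap: 64.9
grip_force: 0.0
```

Request:
carry_out:
  commands:
    - {"jaw":0.085,"spin":0,"translation":[0,0,-0.03]}
    - {"jaw":0.085,"spin":-0.1,"translation":[0,0,-0.02]}
    - {"jaw":0.085,"spin":-0.1,"translation":[0,0,-0.01]}
    - {"jaw":0.085,"spin":-0.1,"translation":[0,0,0]}
    - {"jaw":0.085,"spin":-0.1,"translation":[0,0,0]}
    - {"jaw":0.085,"spin":-0.1,"translation":[0,0,0]}
    - {"jaw":0.085,"spin":-0.1,"translation":[0,0,0]}
    - {"jaw":0.085,"spin":-0.1,"translation":[0,0,0]}

```text
time: 41.57
tool_pos: [465.4, 120.9, 129.6]
tcp_rot: [180.0, -0.0, 37.3]
ft_force: [0.2, 0.6, 0.0]
finger_gap: 85.1
grip_force: 0.0
```

Request:
carry_out:
  commands:
    - {"jaw":0.085,"spin":0,"translation":[0.031,-0.01,0]}
    - {"jaw":0.085,"spin":0,"translation":[0.031,-0.01,0]}
    - {"jaw":0.085,"spin":0,"translation":[0.031,-0.01,0]}
    - {"jaw":0.085,"spin":0,"translation":[0.031,-0.01,0]}
    - {"jaw":0.085,"spin":0,"translation":[0.031,-0.01,0]}
    - {"jaw":0.085,"spin":0,"translation":[0.031,-0.01,0]}
    - {"jaw":0.085,"spin":0,"translation":[0.031,-0.01,0]}
    - {"jaw":0.085,"spin":0,"translation":[0,0,0]}

```text
time: 42.23
tool_pos: [597.9, 311.6, 127.9]
tcp_rot: [-179.9, -0.0, 37.1]
ft_force: [0.2, -0.4, 0.1]
finger_gap: 85.1
grip_force: 0.0
```

Request:
carry_out:
  commands:
    - {"jaw":0.085,"spin":0,"translation":[0,0,0.02]}
    - {"jaw":0.085,"spin":0,"translation":[0,0,0.015]}
    - {"jaw":0.085,"spin":0,"translation":[0,0,0]}
    - {"jaw":0.085,"spin":0,"translation":[0,0,0]}
    - {"jaw":0.085,"spin":0,"translation":[0,0,0]}
    - {"jaw":0.085,"spin":0,"translation":[0,0,0]}
    - {"jaw":0.085,"spin":0,"translation":[0,0,0]}
    - {"jaw":0.085,"spin":0,"translation":[0,0,0]}

```text
time: 42.9
tool_pos: [597.1, 307.5, 95.1]
tcp_rot: [180.0, -0.1, 37.0]
ft_force: [0.3, 0.1, -0.7]
finger_gap: 85.1
grip_force: 0.0
```

```bash
sed -i 's/brown_block=(416,291)/brown_block=(465,121)/' m.py; python3 m.py cup_brush brown_block
python3 - <<'E'
from h import *
T=r.snapshot("top");S=r.snapshot("side");s=r.sense();print(s['tool_pos'],s['tcp_rot'])
y=np.radians(s['tcp_rot'][2]);d=np.array([np.sin(y),-np.cos(y),0])
a=T["pixels"][120:240,160:320].copy();b=S["pixels"][90:210,230:390].copy()
for P in ([598,310,0]+50*d,[598,310,0]-50*d,[598,310,50]):
    for im,cam,o in((b,S,(230,90)),(a,T,(160,120))):
        q=(proj(cam,P)-o).round().astype(int); im[q[1],q[0]]=(0,0,255)
cv2.imwrite("pics/c8.png",np.hstack([cv2.resize(x,(400,300),interpolation=0) for x in(a,b)]))
E
```

```text
cup_brush top 0.6 [597.  313.3] 4.4 err 0.29
cup_brush side 0.78 [596.6 307.6] 9.8 err 0.29
   both [597.5 308.4] 4.2 err 0.29
brown_block top 0.79 [467.1 124. ] -6.0 err 0.25
brown_block side 0.73 [464.  124.2] 160.3 err 0.19
   both [465.2 125.3] 166.8 err 0.23
[596.48892942 307.4196393   93.7634489 ] [-1.79999321e+02  4.02798198e-03  3.70013739e+01]
```

View pics/c8.png

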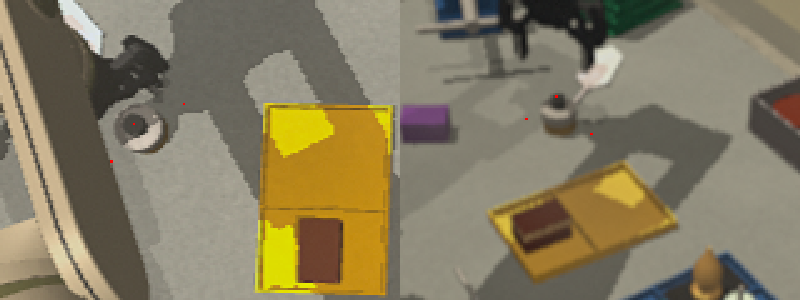

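The brown block lies flat in the near yellow bay. The brush nut matches its projected point, with finger spots clear of the paddle handle.

Request:
carry_out:
  commands:
    - {"jaw":0.085,"spin":0,"translation":[0.002,-0.001,0.005]}
    - {"jaw":0.085,"spin":0,"translation":[0,0,0.02]}
    - {"jaw":0.085,"spin":0,"translation":[0,0,0.02]}
    - {"jaw":0.085,"spin":0,"translation":[0,0,0.018]}
    - {"jaw":0.085,"spin":0,"translation":[0,0,0.014]}
    - {"jaw":0.085,"spin":0,"translation":[0,0,0.008]}
    - {"jaw":0.085,"spin":0,"translation":[0,0,0.004]}
    - {"jaw":0.07,"spin":0,"translation":[0,0,0]}
  squeeze: 40

```text
time: 43.97
tool_pos: [597.0, 309.2, 3.8]
tcp_rot: [-180.0, 0.1, 37.0]
ft_force: [-0.3, -0.2, 0.5]
finger_gap: 74.7
grip_force: 0.0
```

Request:
carry_out:
  commands:
    - {"jaw":0.04,"spin":0,"translation":[0,0,0]}
    - {"jaw":0.04,"spin":0,"translation":[0,0,0]}
    - {"jaw":0.04,"spin":0,"translation":[0,0,0]}
    - {"jaw":0.04,"spin":0,"translation":[0,0,0]}
    - {"jaw":0.04,"spin":0,"translation":[0,0,0]}
    - {"jaw":0.04,"spin":0,"translation":[0,0,0]}
    - {"jaw":0.04,"spin":0,"translation":[0,0,0]}
    - {"jaw":0.04,"spin":0,"translation":[0,0,0]}

```text
time: 44.63
tool_pos: [598.8, 310.0, 6.6]
tcp_rot: [180.0, -0.2, 37.0]
ft_force: [-0.8, -0.2, 6.6]
finger_gap: 48.7
grip_force: 42.0
```

Request:
carry_out:
  commands:
    - {"jaw":0.04,"spin":0,"translation":[0,0,-0.01]}
    - {"jaw":0.04,"spin":0,"translation":[0,0,-0.02]}
    - {"jaw":0.04,"spin":0,"translation":[0,0,-0.02]}
    - {"jaw":0.04,"spin":0,"translation":[0,0,-0.02]}
    - {"jaw":0.04,"spin":0,"translation":[0,0,-0.01]}
    - {"jaw":0.04,"spin":0,"translation":[0,0,0]}
    - {"jaw":0.04,"spin":0,"translation":[-0.024,0.0225,0]}
    - {"jaw":0.04,"spin":0,"translation":[-0.024,0.0225,0]}

```text
time: 45.3
tool_pos: [585.3, 245.1, 83.6]
tcp_rot: [-180.0, 0.0, 37.2]
ft_force: [-0.0, -1.2, -1.7]
finger_gap: 48.6
grip_force: 41.8
```

Request:
carry_out:
  commands:
    - {"jaw":0.04,"spin":0,"translation":[-0.024,0.0225,0]}
    - {"jaw":0.04,"spin":0,"translation":[-0.024,0.0225,0]}
    - {"jaw":0.04,"spin":0,"translation":[-0.024,0.0225,0]}
    - {"jaw":0.04,"spin":0,"translation":[-0.024,0.0225,0]}
    - {"jaw":0.04,"spin":0,"translation":[0,0,0.02]}
    - {"jaw":0.04,"spin":0,"translation":[0,0,0.01]}
    - {"jaw":0.04,"spin":0,"translation":[0,0,0]}
    - {"jaw":0.04,"spin":0,"translation":[0,0,0]}

```text
time: 45.97
tool_pos: [562.2, 115.5, 53.1]
tcp_rot: [-179.9, 0.2, 37.0]
ft_force: [-0.0, 0.3, -1.6]
finger_gap: 48.8
grip_force: 41.8
```

Request:
carry_out:
  commands:
    - {"jaw":0.04,"spin":0,"translation":[0,0,0]}
    - {"jaw":0.04,"spin":0,"translation":[0,0,0]}
    - {"jaw":0.04,"spin":0,"translation":[0,0,0]}
    - {"jaw":0.04,"spin":0,"translation":[0,0,0]}
    - {"jaw":0.04,"spin":0,"translation":[0,0,0]}
    - {"jaw":0.04,"spin":0,"translation":[0,0,0]}
    - {"jaw":0.04,"spin":0,"translation":[0,0,0]}
    - {"jaw":0.04,"spin":0,"translation":[0,0,0]}

```text
time: 46.63
tool_pos: [563.8, 114.9, 54.9]
tcp_rot: [180.0, -0.0, 37.0]
ft_force: [0.9, -0.1, -1.6]
finger_gap: 48.4
grip_force: 41.9
```

Request:
carry_out:
  commands:
    - {"jaw":0.04,"spin":0,"translation":[0,0,0.012]}
    - {"jaw":0.04,"spin":0,"translation":[0,0,0.012]}
    - {"jaw":0.04,"spin":0,"translation":[0,0,0.01]}
    - {"jaw":0.04,"spin":0,"translation":[0,0,0.007]}
    - {"jaw":0.04,"spin":0,"translation":[0,0,0.004]}
    - {"jaw":0.04,"spin":0,"translation":[0,0,0]}
    - {"jaw":0.04,"spin":0,"translation":[0,0,0]}
    - {"jaw":0.04,"spin":0,"translation":[0,0,0]}

```text
time: 47.3
tool_pos: [563.4, 114.9, 9.6]
tcp_rot: [-180.0, 0.1, 37.0]
ft_force: [-4.3, -1.4, 5.0]
finger_gap: 48.5
grip_force: 42.3
```

Contact; release, rise and move clear.

Request:
carry_out:
  commands:
    - {"jaw":0.055,"spin":0,"translation":[0,0,0]}
    - {"jaw":0.07,"spin":0,"translation":[0,0,0]}
    - {"jaw":0.07,"spin":0,"translation":[0,0,0]}
    - {"jaw":0.07,"spin":0,"translation":[0,0,0]}
    - {"jaw":0.07,"spin":0,"translation":[0,0,0]}
    - {"jaw":0.07,"spin":0,"translation":[0,0,-0.01]}
    - {"jaw":0.07,"spin":0,"translation":[0,0,-0.02]}
    - {"jaw":0.07,"spin":0,"translation":[0,0,-0.03]}

```text
time: 47.97
tool_pos: [561.3, 114.6, 68.0]
tcp_rot: [-179.8, 0.3, 37.0]
ft_force: [0.5, 0.1, 0.8]
finger_gap: 70.0
grip_force: 0.0
```

Request:
carry_out:
  commands:
    - {"jaw":0.07,"spin":0,"translation":[0,0,-0.03]}
    - {"jaw":0.07,"spin":0,"translation":[0,0,-0.03]}
    - {"jaw":0.07,"spin":0,"translation":[0,0,-0.03]}
    - {"jaw":0.07,"spin":0,"translation":[0,-0.03,-0.01]}
    - {"jaw":0.07,"spin":0,"translation":[0.01,-0.035,0]}
    - {"jaw":0.07,"spin":0,"translation":[0.01,-0.035,0]}
    - {"jaw":0.07,"spin":0,"translation":[0.01,-0.035,0]}
    - {"jaw":0.07,"spin":0,"translation":[0.01,-0.035,0]}

```text
time: 48.63
tool_pos: [492.8, 276.1, 171.1]
tcp_rot: [180.0, -0.1, 37.0]
ft_force: [0.4, -0.0, -0.4]
finger_gap: 69.8
grip_force: 0.0
```

Request:
carry_out:
  commands:
    - {"jaw":0.07,"spin":0,"translation":[0.01,-0.035,0]}
    - {"jaw":0.07,"spin":0,"translation":[0.01,-0.035,0]}
    - {"jaw":0.07,"spin":0,"translation":[0,-0.03,0]}
    - {"jaw":0.07,"spin":0,"translation":[0,0,0]}
    - {"jaw":0.07,"spin":0,"translation":[0,0,0]}
    - {"jaw":0.07,"spin":0,"translation":[0,0,0]}
    - {"jaw":0.07,"spin":0,"translation":[0,0,0]}
    - {"jaw":0.07,"spin":0,"translation":[0,0,0]}

```text
time: 49.3
tool_pos: [449.9, 365.7, 170.0]
tcp_rot: [180.0, -0.0, 36.9]
ft_force: [-0.1, -0.1, -0.4]
finger_gap: 70.1
grip_force: 0.0
```

Run:
```python
from h import *
T=r.snapshot("top");S=r.snapshot("side")
a=T["pixels"][80:240,250:480];b=S["pixels"][130:290,240:470]
cv2.imwrite("pics/c9.png",np.vstack([cv2.resize(x,(430,298),interpolation=2) for x in(a,b)]))
```

```text
(no output)
```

View pics/c9.png

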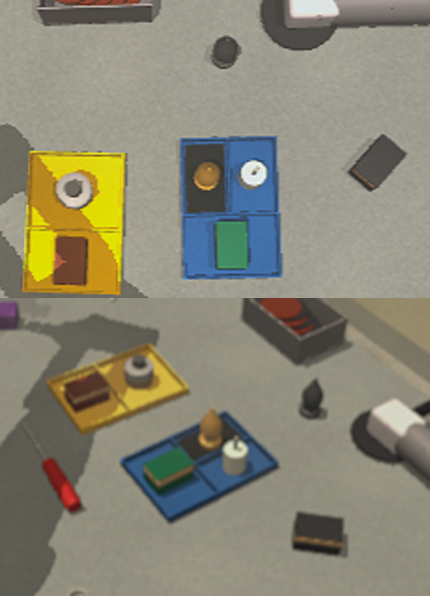

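Everything is in place: green (232,244), finial on the mat (207,175), bob (253,173), brown (70,260) and brush (74,188). The grey block and steel finial have not moved.

```bash
python3 -c "
from bench import r
print(r.hand_in())"
```

```text
the job is handed in; nothing more can be done
None
```

Both kits were made up as asked and in the order asked, and handed in at about 49 s of the 122 s allowed; the grey block and steel finial were not touched.

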